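# Load a film slide under the reader's spring clip

## Robot

A 6-joint arm with a two-finger parallel gripper is mounted at the origin on the work surface. World frame = base frame: x ahead of the robot, y to its left, z up, the work surface at z = 0. Lengths are in m, angles in degrees, forces in N, time in s.
With the tool pointing down it reaches from about 0.375 to 0.9 m from the base axis. Payload 3.1 kg.
Tool frame: the origin (TCP) lies at the very end of the fingers, on their centre line; the grasp point (between the pads) lies 19 mm behind it (bot.hold_point_z is the z of the grasp point in the tool frame, in m); z points along the fingers, y is the line along which they close (so a half turn about z gives the same grasp; the last joint's range is limited). The gripper opens to 87 mm and grips with 3 to 60 N. Pads are 19 mm wide; open, the fingers measure 117 mm over their backs; the gripper's body (75 mm by 190 mm) begins 51 mm behind the grasp point.
Start: joints at [-81.389, 30.224, 82.088, -0, 67.689, -10.227], TCP at [0.202, -0.591, 0.223] pointing down, gripper open.
Joint ranges: [-176.69, 176.69], [-43.24, 126.21], [12.49, 139.97], [-82, 262], [0, 151.66], [-163.58, 163.58]. Speed limits (degrees/s): [159.86, 159.86, 180, 180, 180, 180].

## Interface

Orientations are given as a 3x3 rotation matrix whose columns are the frame's x, y, z axes.
In Python, from rig import bot, capture, camera_model gives the robot as it stands.
- The arm moves only by the tool apply_moves, never from a script. Its argument "plan" is text: rows parted by semicolons, each of 6 numbers parted by spaces: the shift along the tool's x, y, z in units of 0.05 m (1.0 is 0.05 m), then the turn, a rotation vector about the tool's x, y, z in units of 360 degrees (1.0 is 360 degrees). In form: dx dy dz ax ay az; .... A call has 1 to 10 rows; each row shifts and turns the commanded pose from where the row before left it, along the tool's axes as they then stand; what a row does not reach is not made up. A row lasts 1/12 s, in which the tool goes at most 41.7 mm and 7.16 degrees, less where a joint would pass 70% of its speed; a pose out of reach is approached as far as the arm can. A call with a number of a shift or a turn outside -1 to 1 is refused whole. A call with a gripper value outside its range is refused whole. "gripper" is the gripper command: -1 is shut, 1 is fully open, values between are in proportion, set as the call begins (left out, the last holds). The fingers move at their own pace and stop on an object; the grip force is fixed at half the most. Time passes only in rows, so rows that do not move let the fingers close. It gives the time, the measured TCP pose, the force, the opening and the grip force at its end, in the units of the state.
- bot.read_state(): the state, without advancing time (a new reading comes with each control period).
- capture(name): name is "side" or "top" or "wrist"; returns the picture (420x560x3 uint8, red, green, blue); there is no depth.
- camera_model(name): a dict with "vertical_fov" (degrees; the focal length in pixels is half the picture's height over the tangent of half this angle, whatever the lens; pixels are square), "cx", "cy" (the principal point, pixels), "dist" ([k1, k2, p1, p2, k3] as OpenCV has them; the pictures are not rectified), "position" and "rotation" of the camera in the world; the wrist camera has in their place "hand_eye" (4x4, takes a point from camera to tool coordinates, whose origin is the TCP and whose axes are the flange's). Camera axes: x right, y down, z forward; pixel columns grow to the right and rows downward; lengths in m; the calibration is good to about 2 mm. A picture is of the moment at which its call begins: read the wrist's pose just before it. camera_model takes no time and is no camera call.
- bot.hand_in(): hands the job in; it is judged then, once.
The state is a dict: "time_s": time; "joint_positions": joint angles; "qvel": joint speeds; "tau": joint torques, N m; "position": TCP position; "tcp_rot": TCP orientation; "force": force on the tool from outside, world axes, zero at the start; "moment": the same for the moment, N m; "opening": opening from 0.0 (shut) to 1.0 (fully open); "grasp_force": force on a finger pad.
Only numpy, scipy, OpenCV 4.12 (cv2) and the standard library are available. Lean on these libraries where they do the work, as an engineer would, in place of code of your own. Each camera call takes 0.05 s, during which the arm holds its last target. There are 200 camera calls.

## Task

Load the slide carrier into the film reader: with one fingertip press down the blue bar of the spring clip so that its jaw rises, and while it stays pressed push the carrier with the other fingertip along its channel, under the jaw, fully home against the end stop. Then let the clip come down on the carrier and move clear. Only touch and push: do not lift the carrier, and leave everything else on the bench where it is.

Things in the scene. Friction and masses are not known exactly. Their poses are not given: they have to be found in the camera images.
- reader: The film reader, a low grey instrument with a blue-topped console, fixed but at another place and yaw each time. Origin on the bench under its middle; x = the way the carrier is pushed home, y = left of that, z up. Its flat base is 30 mm high; at x = 118 to 167 mm stands the console, 50 mm high. The clip's hinge runs along x at y = -4 mm, 42 mm above the bench; its blocks reach 46 mm above the bench.
- stop (a point): Foot of the end stop: centre of the channel floor's far end, 30 mm above the bench, at reader x = +75 mm, y = +30 mm. The channel runs from here back to x = -130 mm. Its floor is flat; the guide rails on both sides are 5 mm high and 39 mm apart; the aluminium stop rises 16 mm above the floor.
- clip (a joint): Angle of the spring clip, a rocker hinged along reader x: 0 = shut, the jaw foot 3 mm above the channel floor, barring the carrier's way; grows as the blue bar is pressed, up to 0.36 rad. The foot clears the carrier's plate from about 0.18 rad. A spring shuts it: 4 N at the bar at first, 7 N at 0.3 rad. Resting on the carrier at home it reads about 0.16.
- bar_mid (a point): Mid-length of the blue press bar, on its top. A round rod 12 mm thick, 136 mm long along reader x (x = -122 to 14 mm), at y = -32 mm, 62 mm from the channel's centre line; its top is 48 mm above the bench with the clip shut, about 40 mm at 0.3 rad. It can be pressed anywhere along its length. Moves with the clip.
- jaw_foot (a point): Middle of the underside of the jaw's black foot (12 mm along x, 8 mm along y), on reader x = +28 mm, y = +30 mm, 33 mm above the bench when shut. It moves with the clip.
- carrier: Loose white slide carrier in the channel, before the jaw: plate 80 (x) x 36 (y) x 8 mm with a glass slide and orange film on top; across its rear (-x) end an orange push wall 6 mm thick, 36 mm wide, up to 24 mm above its underside. About 0.1 kg. Origin: centre of the underside, x to its front. Home: origin at reader x = +35 mm, y = +30 mm, the rear face of the wall at x = -5 mm.
- bottle_big: Bystander: brown glass bottle with blue cap, 80 mm wide, 150 mm tall. Origin under its centre.
- bottle_small: Bystander: clear glass bottle with blue cap, 56 mm wide, 100 mm tall. Origin under its centre.
- spray: Bystander: slim clear bottle with green cap, 38 mm wide, 130 mm tall. Origin under its centre.
- beaker: Bystander: glass beaker, 70 mm wide, 92 mm tall. Origin under its centre.
- dish: Bystander: flat round white plastic dish, 60 mm wide, 14 mm high. Origin under its centre.
- slide_box: Bystander: green slide box 85 x 60 x 32 mm. Origin under its centre.
- pipette: Bystander: white pipette lying on the bench, 250 mm long along its x, 26 mm thick. Origin under its middle.
Mind the look-alikes: they are no part of the job. Leave any brown or turquoise look-alike of the carrier alone.

How it is judged (in metres and radians):
On the way, in this order (a step that is already met when the one before it is completed fails the run):
1. the bar is held down by a fingertip and the jaw is raised, the carrier not yet under it (value of joint clip above 0.18 rad and contact force between the fingers and clip above 1 N and x of carrier in the frame of reader below -0.01 m), for 0.1 s.
2. with the bar still held down, the carrier is pushed fully home (value of joint clip above 0.18 rad and contact force between the fingers and clip above 1 N and x of carrier in the frame of reader above 0.031 m), for 0.1 s.
At the end, for the whole second after the job is handed in: The carrier lies flat in the channel with its front end within 4 mm of the end stop, at rest, and the released clip presses on it (over 1 N, clip at 0.10 to 0.22 rad) (x of carrier in the frame of reader between 0.031 and 0.039 m and y of carrier in the frame of reader between 0.025 and 0.035 m and z of carrier in the frame of reader below 0.033 m and angle between carrier's own z axis and vertical below 0.06 rad and value of joint clip between 0.1 and 0.22 rad and contact force between clip and carrier above 1 N and linear speed of carrier below 0.01 m/s); the robot touches nothing.
It fails at once if the carrier is lifted (over 10 mm) or tipped (z of carrier in the frame of reader above 0.04 m or angle between carrier's own z axis and vertical above 0.3 rad).
It fails at once if something else on the bench is moved by more than 20 mm (distance of any of bottle_big, bottle_small, spray, beaker, dish, slide_box, pipette from where it was at the start of the episode above 0.02 m).
It also fails if it takes over 48 s, if anything falls off the work surface, if the arm or the gripper's body presses on something with over 40 N, if the wrist force passes 120 N, or if a joint passes its speed limit or range.

## Working session

There is one attempt and no reset: what is moved stays moved. The work goes in short steps, Python scripts to look and compute and a tool call to move; the robot and the scene stay as the last step left them, time stands still between calls to the robot, and variables do not carry over. Pictures are saved under pics/ and viewed, at most 10 in all, crops included, and the job is handed in when it is done.

Besides the shell and the picture viewer there is one more tool, called after ">>>" as name(argument=value, ...), one argument or row to a line, values as JSON. apply_moves: Moves the arm, as the interface text tells. Its arguments: {"type":"object","properties":{"plan":{"type":"string"},"gripper":{"type":"number"}},"required":["plan"]}

```bash
mkdir -p pics; python3 - <<'E'
from rig import bot,capture,camera_model
import cv2,numpy as np
for n in("top","side"):
    im=capture(n); cv2.imwrite(f"pics/{n}0.png",im[:,:,::-1]); print(n,camera_model(n))
print(camera_model("wrist"))
s=bot.read_state();print(s)
E
```

```text
top {'vertical_fov': 54.73159101039268, 'cx': 277.9396196817243, 'cy': 208.1235665750803, 'dist': array([-0.03065037,  0.        ,  0.        ,  0.        ,  0.        ]), 'position': array([0.50496043, 0.04562272, 1.06487436]), 'rotation': array([[-0.00686592, -0.99598204,  0.08928966],
       [-0.99982468,  0.00839298,  0.01673818],
       [-0.01742034, -0.08915908, -0.99586505]])}
side {'vertical_fov': 51.50288168329875, 'cx': 277.02025158115765, 'cy': 212.23240958357567, 'dist': array([-0.10570867,  0.        ,  0.        ,  0.        ,  0.        ]), 'position': array([ 0.36265216, -0.550395  ,  0.67561556]), 'rotation': array([[ 0.9320232 , -0.2675737 ,  0.24441166],
       [-0.36206646, -0.65865201,  0.65961004],
       [-0.01551207, -0.70326513, -0.71075842]])}
{'vertical_fov': 64.00222695417499, 'cx': 277.14488048428734, 'cy': 210.6108520072718, 'dist': array([0.00454104, 0.        , 0.        , 0.        , 0.        ]), 'hand_eye': array([[ 1.40579792e-04, -9.63786044e-01, -2.66676661e-01,
         7.36127346e-02],
       [ 9.99999702e-01, -6.70309501e-05,  7.69408328e-04,

[... 292 characters left out ...]
5.20332971e-04,
        6.76881794e+01, -1.02280633e+01]), 'qvel': array([-0.08731755, -0.11053817, -0.17810889, -0.13839045,  0.07333169,
        0.05620731]), 'tau': array([-4.52371614e-04, -4.40984452e+01, -1.77151144e+01,  6.34051720e-02,
        5.33385691e-02, -3.58176840e-05]), 'position': array([ 0.20173985, -0.59084571,  0.22165349]), 'tcp_rot': array([[ 9.46426228e-01,  3.22919963e-01, -3.03030996e-04],
       [ 3.22919925e-01, -9.46424291e-01,  1.94490438e-03],
       [ 3.41252556e-04, -1.93856327e-03, -9.99998063e-01]]), 'force': array([0.18041792, 0.11837394, 0.1473958 ]), 'moment': array([-0.00471389,  0.01300505, -0.02975292]), 'grasp_force': 0.0, 'opening': 1.002224608763343}
```

View pics/top0.png

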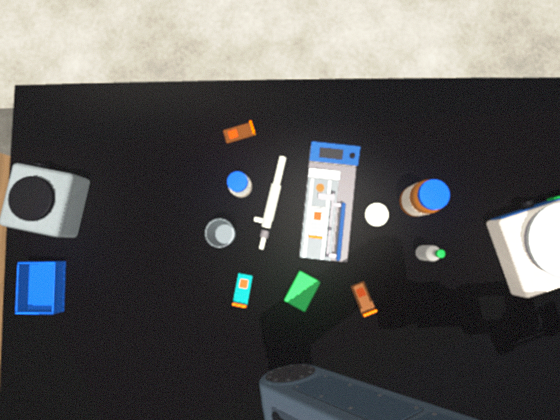

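View pics/side0.png

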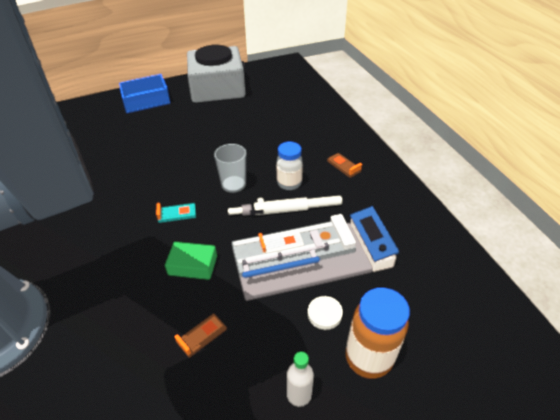

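The top view shows the reader at about (330,200), with its x axis pointing up the picture, the console at (335,153), the bar at (339,231) and the white carrier with its orange wall at (315,237). The brown and turquoise look-alikes lie clear of it. Next I'll measure these positions.

```bash
cat > h.py <<'E'
from rig import bot,capture,camera_model
import cv2,numpy as np
def cam(n,s=None):
    m=camera_model(n); f=210/np.tan(np.radians(m['vertical_fov']/2))
    K=np.array([[f,0,m['cx']],[0,f,m['cy']],[0,0,1]])
    if n=='wrist':
        H=m['hand_eye']; R=s['tcp_rot']@H[:3,:3]; p=s['position']+s['tcp_rot']@H[:3,3]
    else: R,p=m['rotation'],m['position']
    return K,m['dist'],R,p
def ray(c,uv,z):
    K,d,R,p=c; q=cv2.undistortPoints(np.float64(uv).reshape(-1,1,2),K,d)[:,0]
    v=np.c_[q,np.ones(len(q))]@R.T
    return p+v*((z-p[2])/v[:,2])[:,None]
def proj(c,P):
    K,d,R,p=c; return cv2.projectPoints((np.float64(P)-p)@R,np.zeros(3),np.zeros(3),K,d)[0][:,0]
def blobs(im,lo,hi,amin=20):
    m=cv2.inRange(cv2.cvtColor(im,cv2.COLOR_RGB2HSV),lo,hi)
    n,l,st,c=cv2.connectedComponentsWithStats(m)
    return [(st[i],c[i],l==i) for i in range(1,n) if st[i][4]>=amin]
E
python3 - <<'E'
from h import *
for n in("top","side"):
    im=capture(n);c=cam(n)
    for st,ce,m in blobs(im,(100,120,60),(125,255,255),60):
        print(n,st,ce.round(1),cv2.minAreaRect(np.argwhere(m)[:,::-1].astype(np.float32)), ray(c,ce,.05).round(3))
c=cam("top")
print("bottle,cap,spray,dish",ray(c,[[432,195]],.15).round(3),ray(c,[[238,182]],.1).round(3),ray(c,[[440,254]],.13).round(3),ray(c,[[376,214]],.01).round(3),"pip",ray(c,[[281,160],[263,245]],.02).round(3),"box",ray(c,[[303,290]],.03).round(3))
print("wall",ray(c,[[315,237]],.054))
E
```

```text
top [309 141  52  25 746] [335.4 152.3] ((334.3902587890625, 152.48780822753906), (50.57764434814453, 20.098541259765625), 6.340191841125488) [[ 0.737 -0.084  0.05 ]]
top [226 170  22  22 368] [236.5 180.4] ((236.5, 180.5), (21.0, 21.0), 90.0) [[0.667 0.167 0.05 ]]
top [418 178  33  32 819] [434.3 193.8] ((434.25006103515625, 194.25001525878906), (31.819805145263672, 31.11269760131836), 45.0) [[ 0.629 -0.331  0.05 ]]
top [491 201  61  18 142] [521.1 209.7] ((521.0454711914062, 209.63894653320312), (2.778372049331665, 62.312286376953125), 71.896240234375) [[ 0.587 -0.548  0.05 ]]
top [337 203   8  57 182] [340.3 231. ] ((340.2876281738281, 231.02781677246094), (3.2750227451324463, 56.31754684448242), 5.5275397300720215) [[ 0.537 -0.092  0.05 ]]
top [  14  260   53   56 2734] [ 39.8 287.5] ((39.84018325805664, 287.294677734375), (50.80512619018555, 56.16880798339844), 1.9091525077819824) [[0.4   0.665 0.05 ]]
side [ 119   75   52   39 1465] [144.1  93.6] ((144.26585388183594, 93.40731811523438), (31.63889503479004, 47.9821662902832), 77.90524291992188) [[0.398 0.619 0.05 ]]
side [277 141  25  19 399] [289.1 149.9] ((289.0, 150.0), (18.0, 24.0), 90.0) [[0.679 0.212 0.05 ]]
side [ 350  206   49   55 1071] [374.8 233.5] ((374.3330383300781, 233.09365844726562), (57.880523681640625, 26.696090698242188), 60.708641052246094) [[ 0.732 -0.095  0.05 ]]
side [242 257  77  20 361] [280.2 266.6] ((280.25115966796875, 266.648193359375), (4.9150285720825195, 77.87725830078125), 77.6609115600586) [[ 0.533 -0.101  0.05 ]]
side [ 359  287   52   47 1912] [384.  309.6] ((384.5, 310.0), (46.0, 51.0), 90.0) [[ 0.66  -0.249  0.05 ]]
bottle,cap,spray,dish [[ 0.614 -0.288  0.15 ]] [[0.655 0.158 0.1  ]] [[ 0.48  -0.309  0.13 ]] [[ 0.582 -0.192  0.01 ]] pip [[0.725 0.054 0.02 ]
 [0.504 0.102 0.02 ]] box [[0.39  0.001 0.03 ]]
wall [[ 0.52283179 -0.02892829  0.054     ]]
```

>>> apply_moves(
  plan="0.58 -0.42 -0.02 0 0 0;0.58 -0.42 -0.02 0 0 0;0.58 -0.42 -0.02 0 0 0;0.58 -0.42 -0.02 0 0 0;0.58 -0.42 -0.02 0 0 0;0.58 -0.42 -0.02 0 0 0;0.58 -0.42 -0.02 0 0 0;0.58 -0.42 -0.02 0 0 0;0.58 -0.42 -0.02 0 0 0",
  gripper=0.1,
)

```text
time_s: 0.95
position: [0.3885, -0.3267, 0.2316]
tcp_rot: [[0.947, 0.323, -0.0], [0.323, -0.947, 0.0], [0.0, -0.0, -1.0]]
force: [0.7, -0.1, -0.8]
opening: 0.555
grasp_force: 0.0
```

>>> apply_moves(
  plan="0.58 -0.42 -0.02 0 0 0;0.58 -0.42 -0.02 0 0 0;0.58 -0.42 -0.02 0 0 0;0.58 -0.42 -0.02 0 0 0;0.58 -0.42 -0.02 0 0 0;0.58 -0.42 -0.02 0 0 0;0.58 -0.42 -0.02 0 0 0;0.58 -0.42 -0.02 0 0 0;0.58 -0.42 -0.02 0 0 0",
)

```text
time_s: 1.7
position: [0.5744, -0.0634, 0.2405]
tcp_rot: [[0.946, 0.323, -0.0], [0.323, -0.946, -0.0], [-0.0, -0.0, -1.0]]
force: [1.1, -0.7, -0.1]
opening: 0.549
grasp_force: 0.0
```

>>> apply_moves(
  plan="0 0 0 0 0 0.0172;0 0 0 0 0 0.0172;0 0 0 0 0 0.0172;0 0 0 0 0 0.0172;0 0 0 0 0 0;0 0 0 0 0 0;0 0 0 0 0 0",
)

```text
time_s: 2.28
position: [0.5737, -0.0652, 0.2405]
tcp_rot: [[0.995, -0.101, -0.0], [-0.101, -0.995, 0.0], [-0.0, -0.0, -1.0]]
force: [-0.0, -0.7, -0.5]
opening: 0.547
grasp_force: 0.0
```

```bash
python3 - <<'E'
from h import *
s=bot.read_state();im=capture("wrist");np.savez("w1.npz",im=im,position=s['position'],tcp_rot=s['tcp_rot'])
print(s['position'],s['tcp_rot'],s['opening'],s['time_s'])
cv2.imwrite("pics/w1.png",cv2.resize(im[:,:,::-1],(800,600)))
c=cam("wrist",s)
for st,ce,m in blobs(im,(100,120,60),(125,255,255),60):
    r=cv2.minAreaRect(np.argwhere(m)[:,::-1].astype(np.float32));b=ray(c,cv2.boxPoints(r),.05)
    print(st,ce.round(1),b.round(4).tolist())
for st,ce,m in blobs(im,(5,150,120),(20,255,255),20): print('or',st,ce.round(1),ray(c,ce,.054).round(4))
E
```

```text
[ 0.57370174 -0.06521302  0.24045072] [[ 9.94871974e-01 -1.01141929e-01 -2.57302085e-04]
 [-1.01141904e-01 -9.94872004e-01  1.08179637e-04]
 [-2.66924138e-04 -8.16008656e-05 -9.99999961e-01]] 0.5466666324198952 2.2833
[ 210    0  135   50 4160] [280.3  25.4] [[0.7578, -0.0207, 0.05], [0.7452, -0.1446, 0.05], [0.7036, -0.1427, 0.05], [0.7166, -0.0142, 0.05]]
[ 520   85   40   90 2690] [542.8 131.8] [[0.6532, -0.314, 0.05], [0.6492, -0.3521, 0.05], [0.5592, -0.363, 0.05], [0.5634, -0.3221, 0.05]]
[   0  101   50   60 2434] [ 21.3 131.8] [[0.6904, 0.2016, 0.05], [0.6855, 0.1532, 0.05], [0.6282, 0.1697, 0.05], [0.6333, 0.2205, 0.05]]
[ 298  150   15  128 1212] [304.9 212.9] [[0.4679, -0.078, 0.05], [0.6121, -0.0949, 0.05], [0.6106, -0.1053, 0.05], [0.4663, -0.0895, 0.05]]
or [  0   0  39  16 361] [14.   5.3] [[0.77   0.1588 0.054 ]]
or [ 482   77   78   98 3525] [511.5 124.5] [[ 0.6161 -0.3063  0.054 ]]
or [241 106  19  21 303] [249.7 116.2] [[ 0.6509 -0.0449  0.054 ]]
or [440 142  19  17  69] [447.4 149.7] [[ 0.5974 -0.243   0.054 ]]
or [242 177  16  18 288] [249.5 185.5] [[ 0.5809 -0.0361  0.054 ]]
or [233 231  32   8 134] [247.9 232.8] [[ 0.5285 -0.0278  0.054 ]]
or [156 265  22  59 527] [164.2 294.6] [[0.4632 0.0781 0.054 ]]
or [378 265  21  59 548] [390.1 293.8] [[ 0.4377 -0.1825  0.054 ]]
or [ 158  335  380   19 5548] [357.8 345.7] [[ 0.3712 -0.1427  0.054 ]]
```

View pics/w1.png

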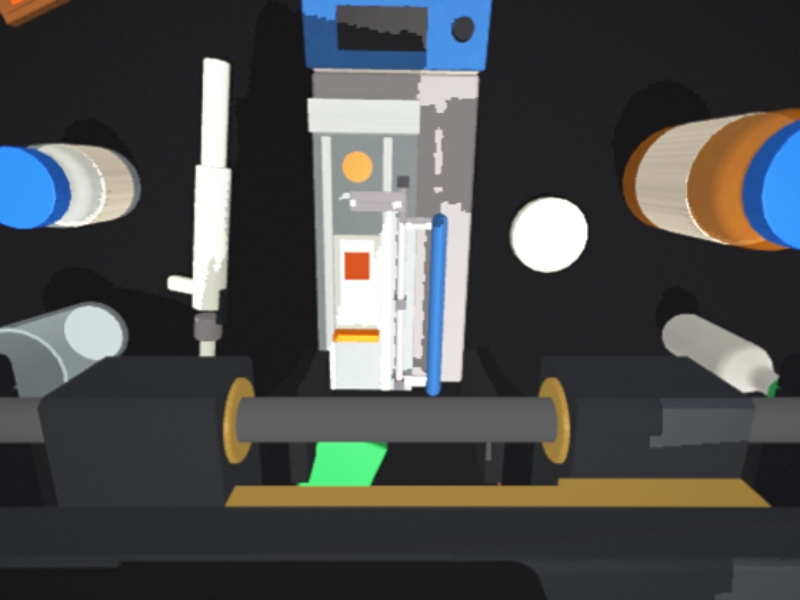

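The wrist view shows the bar from about (438,218) to (433,392), the carrier's orange wall at (357,335) and the console's near edge at y≈70. The reader origin comes out at about (0.596, -0.066) with a yaw of about -6°, and the wall's rear face at reader x ≈ -0.077. I'll move the fingers above the press and push positions.

>>> apply_moves(
  plan="-0.32 -0.005 0.55 0 0 0;-0.32 -0.005 0.55 0 0 0;-0.32 -0.005 0.55 0 0 0;-0.32 -0.005 0.55 0 0 0;-0.32 -0.005 0.55 0 0 0;0 0 0.5 0 0 0;0 0 0 0 0 0;0 0 0 0 0 0;0 0 0 0 0 0",
)

```text
time_s: 3.08
position: [0.4961, -0.0563, 0.0791]
tcp_rot: [[0.995, -0.103, 0.003], [-0.103, -0.995, -0.001], [0.003, 0.001, -1.0]]
force: [0.2, 0.4, -0.0]
opening: 0.548
grasp_force: 0.0
```

```bash
python3 - <<'E'
from h import *
s=bot.read_state();im=capture("wrist")
print(s['position'],s['opening'],s['force'])
cv2.imwrite("pics/w2.png",cv2.resize(im[:,:,::-1],(800,600)))
sd=capture("side");cv2.imwrite("pics/s2.png",cv2.resize(sd[180:310,200:420,::-1],(800,472),interpolation=cv2.INTER_CUBIC))
c=cam("wrist",s)
for st,ce,m in blobs(im,(100,120,60),(125,255,255),60): print(st,ce.round(1),ray(c,ce,.046).round(4))
for st,ce,m in blobs(im,(5,150,120),(20,255,255),20): print('or',st,ce.round(1),ray(c,[ce,[ce[0],st[1]+st[3]-.5]],.054).round(4).tolist())
E
```

```text
[ 0.49610527 -0.05632216  0.07908507] 0.5475792936801974 [ 0.23460246  0.4312447  -0.03835624]
[ 316   29   33  249 4458] [332.1 140.9] [[ 0.5532 -0.0935  0.046 ]]
or [ 209   88   34   39 1295] [225.7 107. ] [[0.5776, -0.0364, 0.054], [0.5675, -0.035, 0.054]]
or [194 195  63  15 896] [225.8 202.1] [[0.5255, -0.029, 0.054], [0.5211, -0.0283, 0.054]]
or [388 267  11  57 228] [394.1 296.6] [[0.4543, -0.125, 0.054], [0.435, -0.1248, 0.054]]
or [157 269  10  55 211] [160.3 296.8] [[0.4693, 0.0204, 0.054], [0.4505, 0.0241, 0.054]]
or [ 29 344  11  11  95] [ 34.4 348.5] [[0.4409, 0.1093, 0.054], [0.4364, 0.1106, 0.054]]
```

View pics/w2.png

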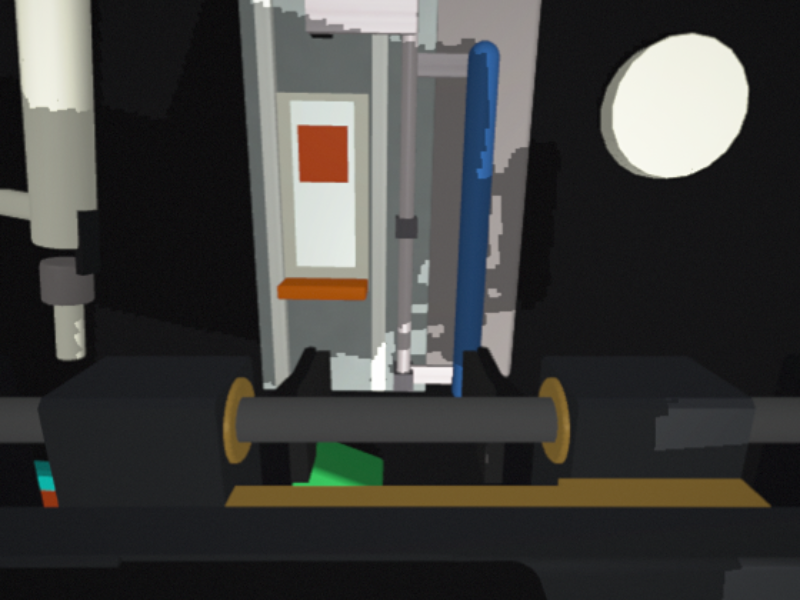

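View pics/s2.png

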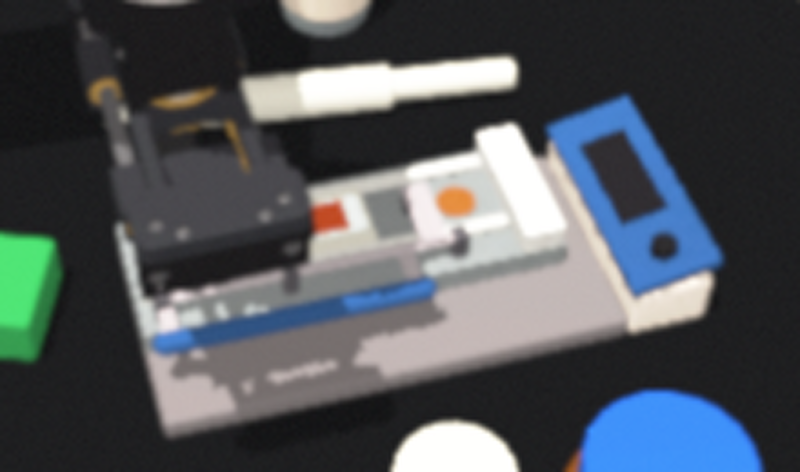

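The right fingertip (480,355) is over the bar and the left one (315,355) is in line behind the wall (323,290). Both are within about 1 mm. Next step is pressing the bar down.

>>> apply_moves(
  plan="0 0 0.14 0 0 0;0 0 0.14 0 0 0;0 0 0.14 0 0 0;0 0 0.14 0 0 0;0 0 0.05 0 0 0;0 0 0.05 0 0 0;0 0 0.05 0 0 0;0 0 0.05 0 0 0;0 0 0.02 0 0 0;0 0 0 0 0 0",
)

```text
time_s: 4.02
position: [0.4942, -0.0558, 0.0393]
tcp_rot: [[0.995, -0.103, -0.0], [-0.103, -0.995, -0.0], [-0.0, 0.0, -1.0]]
force: [-1.5, -0.2, 8.0]
opening: 0.552
grasp_force: 3.6
```

>>> apply_moves(
  plan="0 0 0 0 0 0;0 0 0 0 0 0;0 0 0 0 0 0",
)

```text
time_s: 4.27
position: [0.4943, -0.0558, 0.0396]
tcp_rot: [[0.995, -0.103, -0.0], [-0.103, -0.995, -0.0], [0.0, 0.0, -1.0]]
force: [-1.7, -0.8, 8.1]
opening: 0.552
grasp_force: 3.5
```

```bash
python3 - <<'E'
from h import *
s=bot.read_state();print(s['position'],s['force'],s['moment'])
sd=capture("side");cv2.imwrite("pics/s3.png",cv2.resize(sd[180:310,200:420,::-1],(800,472),interpolation=cv2.INTER_CUBIC))
E
```

```text
[ 0.49426113 -0.05581779  0.03955293] [-1.68351495 -0.80895689  8.05279628] [-0.24920058  0.32539588 -0.03060007]
```

View pics/s3.png

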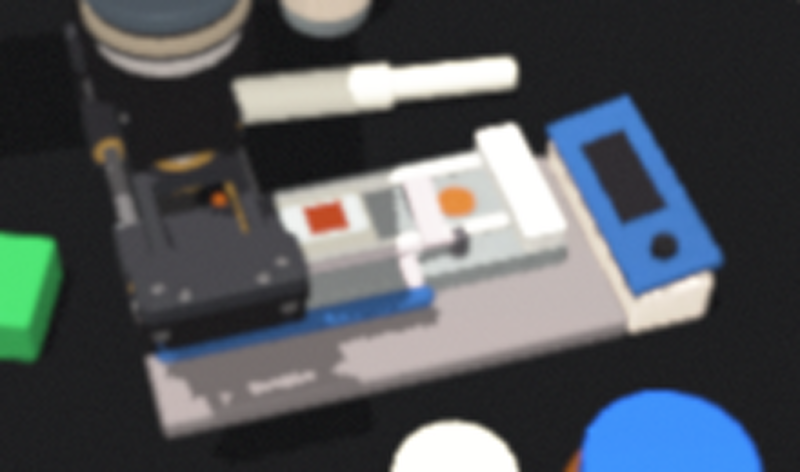

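The bar is down at about 8 N and the jaw is raised. I'll push along tool x.

>>> apply_moves(
  plan="0.06 0 0 0 0 0;0.06 0 0 0 0 0;0.06 0 0 0 0 0;0.06 0 0 0 0 0;0.06 0 0 0 0 0;0.06 0 0 0 0 0;0.06 0 0 0 0 0;0.06 0 0 0 0 0;0.06 0 0 0 0 0;0.06 0 0 0 0 0",
)

```text
time_s: 5.15
position: [0.5198, -0.0572, 0.0389]
tcp_rot: [[0.995, -0.103, -0.009], [-0.103, -0.995, 0.003], [-0.01, -0.002, -1.0]]
force: [-6.8, 0.8, 8.4]
opening: 0.551
grasp_force: 4.8
```

>>> apply_moves(
  plan="0.06 0 0 0 0 0;0.06 0 0 0 0 0;0.06 0 0 0 0 0;0.06 0 0 0 0 0;0.06 0 0 0 0 0;0.06 0 0 0 0 0;0.06 0 0 0 0 0;0.06 0 0 0 0 0;0 0 0 0 0 0;0 0 0 0 0 0",
)

```text
time_s: 5.98
position: [0.5438, -0.0597, 0.0388]
tcp_rot: [[0.995, -0.104, -0.009], [-0.103, -0.995, 0.003], [-0.009, -0.002, -1.0]]
force: [-5.9, 1.6, 7.8]
opening: 0.552
grasp_force: 4.1
```

```bash
python3 - <<'E'
from h import *
s=bot.read_state();print(s['position'],s['force'],s['moment'])
im=capture("wrist");cv2.imwrite("pics/w4.png",cv2.resize(im[:,:,::-1],(800,600)))
c=cam("wrist",s)
for st,ce,m in blobs(im,(5,150,120),(20,255,255),20): print('or',st,ce.round(1),ray(c,[ce,[ce[0],st[1]+st[3]-.5]],.054).round(4).tolist())
E
```

```text
[ 0.54382599 -0.05967124  0.03880015] [-5.94980034  1.61033361  7.791736  ] [ 0.14299194  1.06015195 -0.1131178 ]
or [ 196   21   47   52 1916] [218.8  46.5] [[0.6467, -0.0463, 0.054], [0.6371, -0.0448, 0.054]]
or [ 199  104   42   49 1481] [219.1 133.2] [[0.6132, -0.0413, 0.054], [0.6051, -0.0401, 0.054]]
or [ 178  231   78   24 1585] [217.3 242.7] [[0.5636, -0.0329, 0.054], [0.5577, -0.032, 0.054]]
or [157 271   8  52 153] [159.8 297.2] [[0.5381, -0.0003, 0.054], [0.524, 0.0025, 0.054]]
or [391 271   8  28  85] [394.2 285.7] [[0.5325, -0.1153, 0.054], [0.5255, -0.1153, 0.054]]
or [391 300   8  23  79] [394.9 310.5] [[0.5187, -0.1155, 0.054], [0.5118, -0.1155, 0.054]]
```

View pics/w4.png

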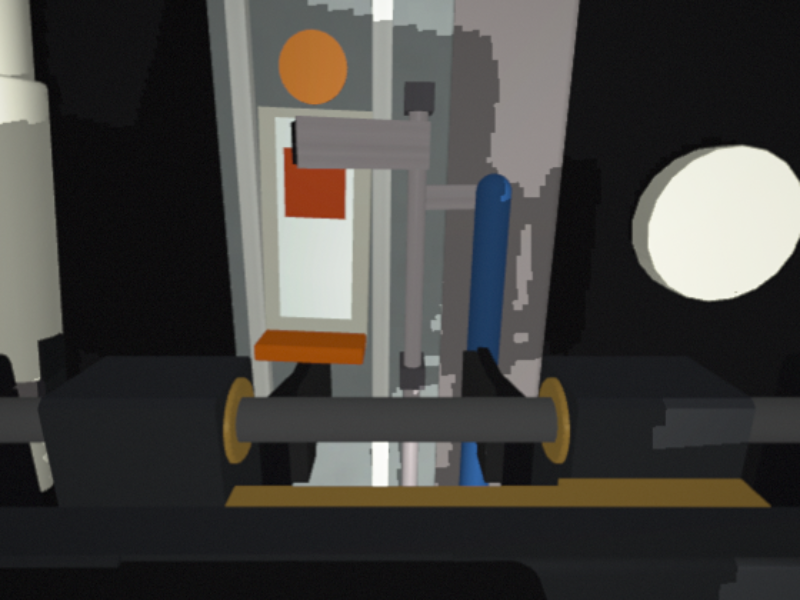

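The carrier's front is under the raised jaw, its wall at (310,345) is about 37 mm short of home, and the right fingertip still holds the bar. I'll continue the push.

>>> apply_moves(
  plan="0.06 0 0 0 0 0;0.06 0 0 0 0 0;0.06 0 0 0 0 0;0.06 0 0 0 0 0;0.06 0 0 0 0 0;0.06 0 0 0 0 0;0.06 0 0 0 0 0;0.06 0 0 0 0 0;0.06 0 0 0 0 0;0.06 0 0 0 0 0",
)

```text
time_s: 6.87
position: [0.5726, -0.0624, 0.0387]
tcp_rot: [[0.995, -0.103, -0.012], [-0.103, -0.995, 0.004], [-0.012, -0.002, -1.0]]
force: [-8.1, 2.7, 8.7]
opening: 0.549
grasp_force: 4.8
```

>>> apply_moves(
  plan="0.04 0 0 0 0 0;0.04 0 0 0 0 0;0 0 0 0 0 0;0 0 0 0 0 0",
)

```text
time_s: 7.2
position: [0.5772, -0.0629, 0.0388]
tcp_rot: [[0.995, -0.104, -0.01], [-0.104, -0.995, 0.003], [-0.01, -0.002, -1.0]]
force: [-7.7, 3.7, 7.9]
opening: 0.554
grasp_force: 4.4
```

>>> apply_moves(
  plan="0.03 0 0 0 0 0;0.03 0 0 0 0 0;0 0 0 0 0 0",
)

```text
time_s: 7.45
position: [0.5792, -0.063, 0.0387]
tcp_rot: [[0.995, -0.103, -0.012], [-0.103, -0.995, 0.004], [-0.013, -0.003, -1.0]]
force: [-8.6, 2.4, 9.4]
opening: 0.548
grasp_force: 4.9
```

>>> apply_moves(
  plan="0.03 0 0 0 0 0;0.03 0 0 0 0 0;0 0 0 0 0 0",
)

```text
time_s: 7.7
position: [0.5795, -0.063, 0.0386]
tcp_rot: [[0.995, -0.102, -0.018], [-0.102, -0.995, 0.005], [-0.019, -0.003, -1.0]]
force: [-12.9, 2.4, 13.2]
opening: 0.548
grasp_force: 7.3
```

>>> apply_moves(
  plan="0.03 0 0 0 0 0;0.03 0 0 0 0 0;0 0 0 0 0 0",
)

```text
time_s: 7.95
position: [0.5797, -0.063, 0.0386]
tcp_rot: [[0.995, -0.101, -0.024], [-0.101, -0.995, 0.005], [-0.025, -0.003, -1.0]]
force: [-16.2, 2.0, 17.0]
opening: 0.549
grasp_force: 10.1
```

```bash
python3 - <<'E'
from h import *
s=bot.read_state();c=cam("wrist",s)
im=capture("wrist")
for st,ce,m in blobs(im,(5,150,120),(20,255,255),300): print('or',st,ce.round(1),ray(c,[ce,[ce[0],st[1]+st[3]-.5]],.054).round(4).tolist())
cv2.imwrite("pics/w5.png",cv2.resize(im[:,:,::-1],(800,600)))
E
```

```text
or [ 201  104   43   50 1991] [221.5 128.6] [[0.651, -0.046, 0.054], [0.6407, -0.0444, 0.054]]
or [ 178  232   78   25 1615] [217.7 243.7] [[0.5992, -0.0364, 0.054], [0.5928, -0.0354, 0.054]]
or [ 160  336  301   18 3455] [303.3 346.3] [[0.5382, -0.0719, 0.054], [0.5338, -0.0715, 0.054]]
```

View pics/w5.png

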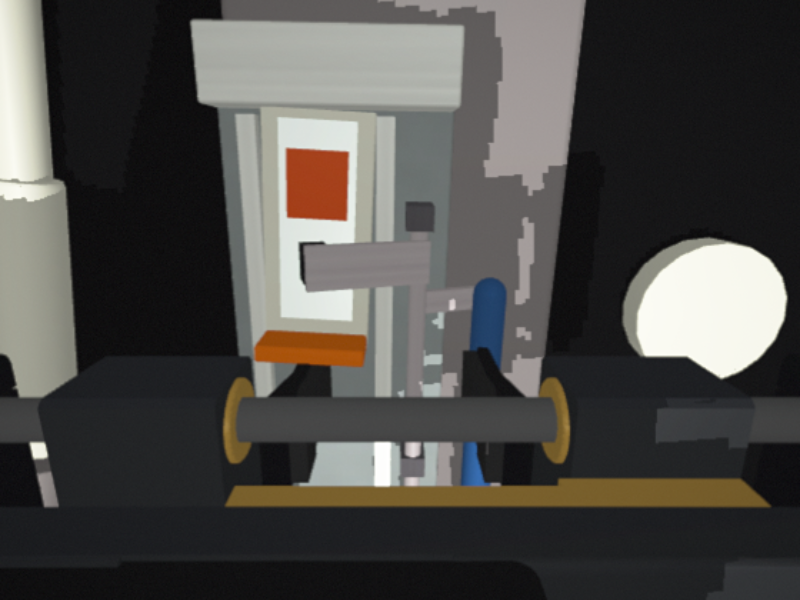

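The carrier's front edge (318,110) is against the stop and the force is rising, so it is home. I'll back off from the wall, then release the bar.

>>> apply_moves(
  plan="-0.08 0 0 0 0 0;-0.08 0 0 0 0 0;-0.08 0 0 0 0 0;-0.08 0 0 0 0 0;0 0 0 0 0 0;0 0 0 0 0 0",
)

```text
time_s: 8.5
position: [0.5785, -0.0636, 0.0408]
tcp_rot: [[0.995, -0.104, 0.008], [-0.104, -0.995, -0.0], [0.008, -0.0, -1.0]]
force: [3.7, 4.7, 8.1]
opening: 0.55
grasp_force: 4.2
```

>>> apply_moves(
  plan="0 0 -0.06 0 0 0;0 0 -0.06 0 0 0;0 0 -0.06 0 0 0;0 0 -0.1 0 0 0;0 0 -0.2 0 0 0;0 0 -0.4 0 0 0;0 0 -0.4 0 0 0;0 0 -0.4 0 0 0;0 0 0 0 0 0;0 0 0 0 0 0",
)

```text
time_s: 9.33
position: [0.5756, -0.0644, 0.1245]
tcp_rot: [[0.995, -0.104, 0.003], [-0.104, -0.995, -0.001], [0.003, 0.001, -1.0]]
force: [0.4, -0.6, 0.3]
opening: 0.55
grasp_force: 0.0
```

```bash
python3 - <<'E'
from h import *
s=bot.read_state();c=cam("wrist",s);print(s['position'],s['force'],s['time_s'])
im=capture("wrist")
for st,ce,m in blobs(im,(5,150,120),(20,255,255),300): print('or',st,ce.round(1),ray(c,[ce,[ce[0],st[1]+st[3]-.5]],.054).round(4).tolist())
cv2.imwrite("pics/w6.png",cv2.resize(im[:,:,::-1],(800,600)))
E
```

```text
[ 0.57555038 -0.06441411  0.12449091] [ 0.39958184 -0.63779217  0.33954057] 9.3333
or [225 104  27  32 827] [238.  119.6] [[0.6502, -0.0453, 0.054], [0.6399, -0.0439, 0.054]]
or [210 190  51  14 568] [235.2 196.3] [[0.5981, -0.0361, 0.054], [0.5928, -0.0354, 0.054]]
or [157 265  20  59 499] [164.  294.8] [[0.5263, 0.0293, 0.054], [0.5013, 0.0341, 0.054]]
or [378 265  21  59 525] [390.5 294.2] [[0.5085, -0.1453, 0.054], [0.4825, -0.1449, 0.054]]
or [ 159  336  378   18 5307] [356.6 346. ] [[0.4645, -0.1172, 0.054], [0.4573, -0.1169, 0.054]]
```

View pics/w6.png

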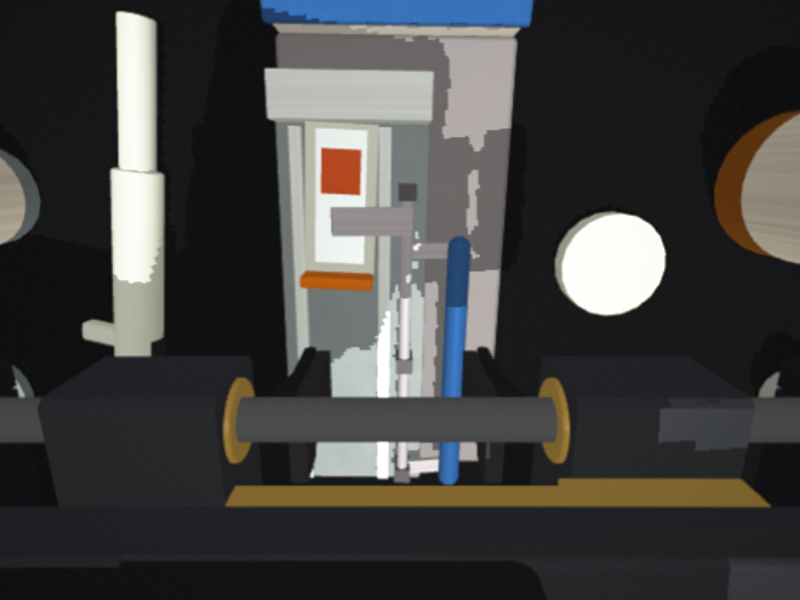

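The carrier stayed at the stop: the wall's rear edge reads x = 0.5928, the same as before release. The jaw is down on its slide at (370,220) and the fingers are clear, so I'll hand the job in.

```bash
python3 -c "
from rig import bot
print(bot.hand_in())"
```

```text
the job is handed in; nothing more can be done
None
```

The carrier is home against the end stop with the clip down on it, and the arm is clear; the job was handed in at about 9.4 s of the 48 s, with no verdict returned.

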